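# Switch off the polisher and hold its gear cover home under the flap

### The job

Turn the speed knob of the little bench polishing machine anticlockwise to its off stop, so that it is safe to work on. Then take the loose steel gear cover by its bar grip, lay it over the open gear bay between the two guide strips and tuck its thin edge under the lapping flap, fully home against the stop beneath it, without lifting the flap. Finish while holding the cover pressed flat on its seat, so that the sprung safety plunger stays pushed down, and keep holding: do not let go, I shall put the screws in.

Things in the scene. Friction and masses are not known exactly. Their poses are not given: they have to be found in the camera images.
- speed_knob (a joint): speed control on the machine's deck, right of the bay: turns about the vertical; 0 rad = off, the anticlockwise end stop (seen from above); grows as it is turned clockwise, to 4.4. Light friction (0.03 N m), stays where it is left; it starts 0.6 to 1.3 rad from off.
- knob_grip (a point): centre of the knob's bar grip, on its vertical axis, 29 mm above the deck: a bar 36 mm long (its own x), 12 mm wide, standing 8.5 to 35.5 mm above the deck on a round skirt of 37 mm diameter. At off the bar lies along the seat's x axis; the white pointer line is on its -x half, then toward the robot.
- polisher: The fixed grey bench polishing machine, 210 mm (x) by 370 mm (y), deck 58 mm above the bench; origin on the bench, axes as for the seat, which lies 15 mm nearer (-x) and 75 mm to the right (-y). At the left a round platen in a splash ring and a bent steel water spout, 140 mm above the bench at most; open gear bay with flap right of the middle; knob at the right (x -45, y -163 mm).
- seat (a point): Point on the machine's flat top (deck), 58 mm above the bench, where the middle of the cover's underside comes when home. x: direction of the tuck (away from the robot, under the flap), y left, z up. In these axes, mm: bay opening x -30 to 35, y -35 to 35; inner faces of the two 5 mm high guide strips at y = -49 and 49, x from -48 to 102; face of the 5 mm high stop at x = 51.5.
- flap (a joint): Sheet-metal flap, 110 mm wide, 80 mm long, 90 g, hinged along its far edge; laps over the last 23 mm of the cover's place. 0 rad = lying on the guide strips, underside 5 mm above the deck; grows as its near edge is lifted; falls back by its weight.
- flap_lip (a point): middle of the flap's near edge, at the level of its underside, 5 mm above the deck and 28 mm beyond the seat point; the last 6 mm of the lip is turned up by about 2.5 mm as a lead-in. x and y axes as for the seat while the flap lies flat.
- interlock (a joint): sprung safety plunger, a polished steel pin of 8 mm diameter with a domed tip that stands 5 mm out of the deck on the seat's middle line, 39 mm to the near side of the seat point. 0 m = standing out, 0.005 = pushed down flush with the deck; its spring pushes up with 4 N at first and 7 N when flush.
- gear_cover: The loose gear cover: steel plate 100 mm (x) by 90 mm (y) by 3 mm, 0.19 to 0.3 kg, dark bar grip on top. Origin in the middle of the underside; +x points to the thin edge (last 8 mm is 2 mm thick) that goes under the flap; two screw heads, drawn flush, are near the other edge. Starts flat on the bench left of the machine, grip up, thin edge roughly away from the robot.
- cover_grip (a point): centre of the cover's bar grip: a bar 46 mm long (along the cover's x), 12 mm wide, 26 mm high, standing on the plate, so its top is 29 mm above the underside; this point is 15.5 mm above the underside and 12 mm from the plate's middle, away from the thin edge. Axes as for the cover.

How it is judged:
On the way, in this order (a step that is already met when the one before it is completed fails the run):
1. the speed knob is at its off stop (value of joint speed_knob below 0.08 rad), for 0.2 s.
2. the cover's thin edge is under the flap by 10 mm or more, between the guide strips (x of gear_cover in the frame of seat above -0.012 m and z of gear_cover in the frame of seat between -0.002 and 0.005 m and y of gear_cover in the frame of seat between -0.007 and 0.007 m), for 0.1 s.
At the end, for the whole second after the job is handed in: Knob within 0.1 rad of off; cover within 5 mm (along) and 7 mm (across) of its seat, underside within 1.5 mm of the deck, flat within 0.025 rad, straight within 0.08 rad; plunger down over 3 mm; flap under 0.03 rad; fingers still bear on the cover with over 3 N (value of joint speed_knob below 0.1 rad and x of gear_cover in the frame of seat between -0.005 and 0.005 m and y of gear_cover in the frame of seat between -0.007 and 0.007 m and z of gear_cover in the frame of seat between -0.002 and 0.0015 m and angle between the x axis of gear_cover and the x axis of seat, either way round below 0.08 rad and angle between gear_cover's own z axis and vertical below 0.025 rad and value of joint interlock above 0.003 m and value of joint flap below 0.03 rad and contact force between the fingers and gear_cover above 3 N); the arm keeps its last pose, push and grip.
It fails at once if the flap is lifted by more than 0.08 rad (6 mm at its lip) (value of joint flap above 0.08 rad).
It also fails if it takes over 58 s, if anything falls off the work surface, if the arm or the gripper's body presses on something with over 40 N, if the wrist force passes 120 N, or if a joint passes its speed limit or range.

### The arm

A 6-joint arm with a two-finger parallel gripper is mounted at the origin on a cart in front of the work surface, level with it; the furniture and walls round the work are solid. World frame = base frame: x ahead of the robot, y to its left, z up, the work surface at z = 0. Lengths are in m, angles in rad, forces in N, time in s.
With the tool pointing down it reaches from about 0.35 to 0.8 m from the base axis. Payload 7.3 kg.
Tool frame: the origin (TCP) lies between the finger pads; the fingertips stand 25 mm ahead of it and the grasp point (between the pads) lies 6 mm ahead of it (r.tip_extent is the distance from the TCP to the fingertips, in m); z points along the fingers, y is the line along which they close (so a half turn about z gives the same grasp; the last joint's range is limited). The gripper opens to 85 mm and grips with 20 to 120 N. Pads are 22 mm wide; open, the fingers measure 114 mm over their backs; the gripper's body (76 mm by 85 mm) begins 54 mm behind the grasp point. The pads swing forward as they close: fully open they stand 13 mm farther back than shut.
Start: joints at [1.174, 0.342, 1.524, -0, 1.275, -0.146], TCP at [0.13, 0.509, 0.256] pointing down, gripper open.
Joint ranges: [-2.53, 2.53], [-0.77, 2.02], [0.04, 2.7], [-1, 4.14], [0.28, 2.66], [-3.11, 3.11]. Speed limits (rad/s): [2.57, 2.57, 3.14, 3.14, 3.14, 3.14].

### API

Orientations are given as a unit quaternion [x, y, z, w].
In Python, from workcell import r, command_gripper, optics gives the robot as it stands. The module is installed in compiled form; this text tells all that it offers. Calls block until the motion is done:
- r.reach(position, orientation): joint-space move of the TCP to a pose.
- r.move_straight(position, orientation=None, speed=0.15, max_force=None): straight line of the TCP; orientation=None keeps the orientation; speed is the mean speed in m/s. With max_force (N) it stops when the force on the tool has changed by that much, and returns True; else False.
- r.movej(angles): joint-space move.
- command_gripper(opening, force=None): finger opening in m; force is the grip in N (None keeps the last); returns when the fingers have stopped.
- r.hold(seconds).
- r.solve_ik(position, orientation): joint angles nearest the present ones, or None.
- r.read_state(): the state.
- optics.get_image(name): name is "scene" or "top"; returns (picture, depth): 480x640x3 uint8, red, green, blue; 480x640 float32, m along the optical axis (not along the pixel's ray), 0 where there is no reading.
- optics.camera_model(name): a dict with "K" (3x3 intrinsics, pixels), "R" (3x3) and "t" (3): a world point X has camera coordinates R X + t. Camera axes: x right, y down, z forward; pixel columns grow to the right and rows downward; lengths in m; the calibration is good to about 2 mm. A picture is of the moment at which its call begins. camera_model takes no time and is no camera call.
A pose or a line that the arm cannot do raises r.PlanningError and nothing moves.
- r.finish_job(): hands the job in; it is judged then, once.
The state is a dict: "time_s": time; "joint_positions": joint angles; "dq": joint speeds; "tau": joint torques, N m; "eef_pos": TCP position; "eef_rot": TCP orientation; "contact_force": force on the tool from outside, world axes, zero at the start; "torque": the same for the moment, N m; "grip_width": finger opening in m; "grip_force": force on a finger pad.
Only numpy, scipy, OpenCV 4.12 (cv2) and the standard library are available. Lean on these libraries where they do the work, as an engineer would, in place of code of your own. Each camera call takes 0.05 s, during which the arm holds its last target. There are 200 camera calls.

## Working session

There is one attempt and no reset: what is moved stays moved. The work goes in short steps, each a Python script; the robot and the scene stay as the last script left them, time stands still between calls to the robot, and variables do not carry over. Pictures are saved under pics/ and viewed, at most 10 in all, crops included, and the job is handed in when it is done.

```bash
mkdir -p pics
python3 - <<'E'
from workcell import r,optics
import cv2,numpy as np
for n in("scene","top"):
    p,d=optics.get_image(n); cv2.imwrite(f"pics/{n}0.png",p[:,:,::-1]); np.save(f"{n}_d.npy",d)
    m=optics.camera_model(n); print(n,m["K"],-np.array(m["R"]).T@m["t"],np.array(m["R"])[2])
print(r.read_state(),r.tip_extent)
E
```

```text
scene [[621.13790655   0.         320.54444028]
 [  0.         621.13790655 234.96245355]
 [  0.           0.           1.        ]] [ 0.01995291 -0.96036996  0.85822764] [ 0.38588277  0.72914602 -0.56519074]
top [[595.45327326   0.         318.04838926]
 [  0.         595.45327326 242.90557176]
 [  0.           0.           1.        ]] [0.2536718  0.08431391 1.45829753] [ 0.21237665 -0.02311142 -0.97691454]
{'time_s': 0.1, 'joint_positions': array([ 1.17402227e+00,  3.42636636e-01,  1.52491891e+00,  1.40079787e-06,
        1.27543290e+00, -1.45986714e-01]), 'dq': array([ 0.00051541, -0.00184216, -0.00238644, -0.00030273,  0.00021208,
        0.00062417]), 'tau': array([ 2.86613569e-03, -4.34457743e+01, -2.46489447e+01,  4.09437109e-05,
        4.86590434e-03, -3.72151624e-05]), 'eef_pos': array([0.13012927, 0.50827469, 0.25570487]), 'eef_rot': array([ 1.25065498e-01,  9.92148242e-01, -6.72174385e-04, -1.87724420e-04]), 'contact_force': array([ 0.39001024, -0.68661421,  0.25642241]), 'torque': array([-0.0451054 ,  0.02887874, -0.04540454]), 'grip_force': 0.0, 'grip_width': 0.08546690654941164} 0.025
```

View pics/top0.png

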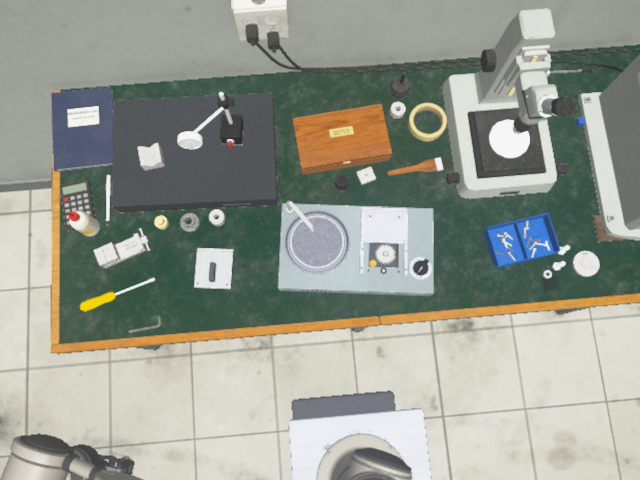

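View pics/scene0.png

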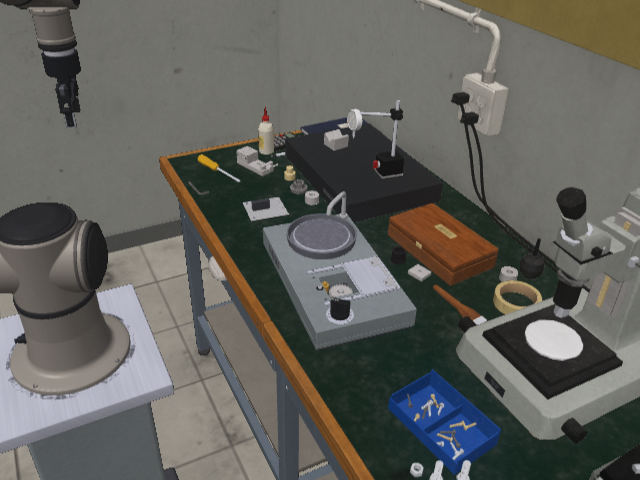

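The top view shows the machine at about (279–434, 205–294), with the knob at (421,267), the flap at (384,225) and the bay at (384,257). The cover is at (214,269) with its dark grip at (212,271). The scene view agrees. Next I'll enlarge a crop.

Run:
```python
import cv2,numpy as np
p=cv2.imread("pics/top0.png")
a=cv2.resize(p[200:300,275:440],None,fx=4.8,fy=4.8,interpolation=cv2.INTER_CUBIC)
cv2.imwrite("pics/cropA.png",a)
b=cv2.resize(p[240:300,185:245],None,fx=9,fy=9,interpolation=cv2.INTER_CUBIC)
cv2.imwrite("pics/cropB.png",b)
```

```text
(no output)
```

View pics/cropA.png

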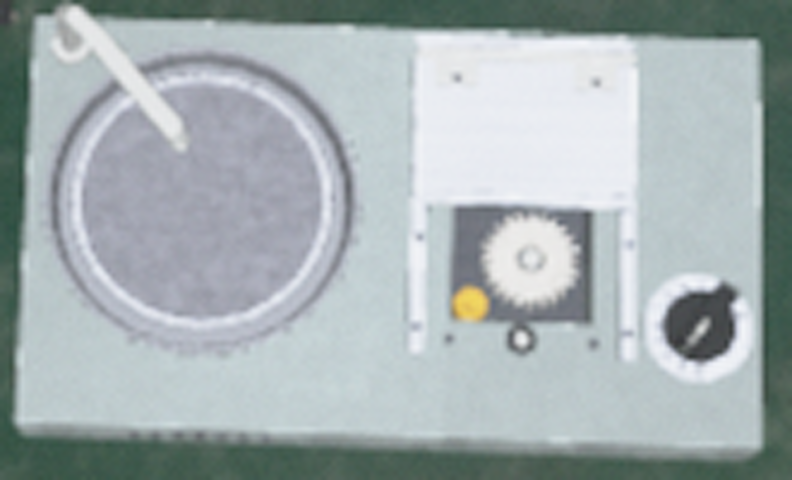

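View pics/cropB.png

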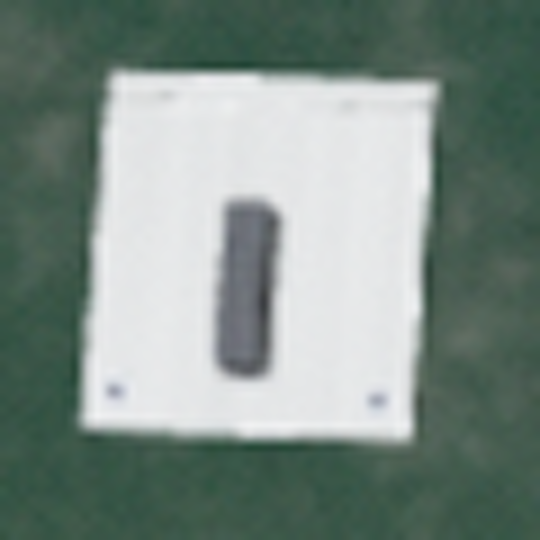

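Crop A puts the plunger at (521,339), the guide strip ends at (424,350) and (622,358), the lip corners at (413,200) and (636,208), and the knob at (698,326). The pointer points down-left, so the knob is clockwise of off. Crop B puts the cover corners at (110,70), (440,82), (413,440) and (82,428), with the grip top running from (252,200) to (243,378).

```bash
cat > h.py <<'E'
import numpy as np,cv2
from workcell import r,optics,command_gripper
from scipy.spatial.transform import Rotation as Ro
def pt(u,v,z,n="top"):
    m=optics.camera_model(n);R=np.array(m["R"]);t=np.array(m["t"]);c=-R.T@t
    d=R.T@np.linalg.solve(m["K"],[u,v,1]); return c+d*(z-c[2])/d[2]
def down(yaw): # tool z down; tool x at world angle yaw (closing axis y perpendicular)
    return (Ro.from_euler('z',yaw)*Ro.from_euler('x',np.pi)).as_quat()
def st():
    s=r.read_state();print(round(s["time_s"],2),s["eef_pos"].round(4),s["contact_force"].round(1),s["torque"].round(2),round(s["grip_width"],4),round(s["grip_force"],1));return s
E
python3 - <<'E'
from h import *
A=lambda x,y,z:pt(275+(x+.5)/4.8-.5,200+(y+.5)/4.8-.5,z)
B=lambda x,y,z:pt(185+(x+.5)/9-.5,240+(y+.5)/9-.5,z)
D=.058
def fit(o,w):
    # rigid 2d fit o->w
    o=np.array(o,float)/1000;w=np.array(w)[:,:2];oc=o-o.mean(0);wc=w-w.mean(0)
    th=np.arctan2((oc[:,0]*wc[:,1]-oc[:,1]*wc[:,0]).sum(),(oc*wc).sum())
    R=np.array([[np.cos(th),-np.sin(th)],[np.sin(th),np.cos(th)]]);t=w.mean(0)-R@o.mean(0)
    print("pose",t.round(4),round(th,4),"res mm",((o@R.T+t-w)*1e3).round(1).tolist());return t,th
fit([(-39,0),(-48,49),(-48,-49),(28,55),(28,-55),(-60,-88),(120,-185+75),(120,260)],
 [A(521,339,D+.004),A(424,350,D+.005),A(622,358,D+.005),A(413,200,D+.0075),A(636,208,D+.0075),A(698,328,D+.002),A(760,40,D),A(35,17,D)])
fit([(50,45),(50,-45),(-50,-45),(-50,45)],[B(110,70,.002),B(440,82,.002),B(413,440,.003),B(82,428,.003)])
fit([(11,0),(-35,0)],[B(252,200,.029),B(243,378,.029)])
k=A(700,325,D+.0355);print("knob",k, A(698,328,D+.002));p=A(685,345,D+.0355)-A(707,318,D+.0355);print(np.arctan2(p[1],p[0]))
# depth check
d=np.load("top_d.npy");
m=optics.camera_model("top")
for u,v in((214,255),(212,271),(384,225),(384,290),(421,267)):
    X=np.linalg.solve(m["K"],[u,v,1])*d[v,u];print(u,v,(np.array(m["R"]).T@(X-m["t"])).round(4))
E
```

```text
pose [ 0.5201 -0.1055] -0.1153 res mm [[3.8, -3.9], [1.9, -2.8], [3.2, -3.0], [2.6, -3.4], [3.7, -2.2], [-25.4, -0.4], [5.8, 7.2], [4.5, 8.5]]
pose [0.5298 0.3133] -0.1239 res mm [[-0.2, -0.8], [-0.0, 0.8], [0.1, 0.3], [0.1, -0.3]]
pose [0.5275 0.3121] -0.0995 res mm [[-1.3, 0.1], [1.3, -0.1]]
knob [ 0.47183045 -0.18027224  0.0935    ] [ 0.47577067 -0.18558876  0.06      ]
2.3552335489663494
214 255 [ 0.5626  0.3112 -0.0012]
212 271 [0.517  0.3133 0.0293]
384 225 [ 0.5876 -0.1115  0.0618]
384 290 [ 0.4303 -0.0937  0.063 ]
421 267 [ 0.4728 -0.1821  0.0913]
```

Run:
```python
from h import *
A=lambda x,y,z:pt(275+(x+.5)/4.8-.5,200+(y+.5)/4.8-.5,z)
D=.058
def fit(o,w):
    o=np.array(o,float)/1000;w=np.array(w)[:,:2];oc=o-o.mean(0);wc=w-w.mean(0)
    th=np.arctan2((oc[:,0]*wc[:,1]-oc[:,1]*wc[:,0]).sum(),(oc*wc).sum())
    R=np.array([[np.cos(th),-np.sin(th)],[np.sin(th),np.cos(th)]]);t=w.mean(0)-R@o.mean(0)
    print("pose",t.round(4),round(th,4),"res mm",((o@R.T+t-w)*1e3).round(1).tolist());return t,th,R
o=[(-39,0),(-48,49),(-48,-49),(28,55),(28,-55),(-30,-88),(120,-110),(120,260)]
w=[A(521,339,D+.004),A(424,350,D+.005),A(622,358,D+.005),A(413,200,D+.0075),A(636,208,D+.0075),A(698,328,D+.002),A(760,40,D),A(35,17,D)]
t,th,R=fit(o,w); fit(o[:6],w[:6])
print(t+R@[-.03,-.088],A(708,318,D+.0355))
q=A(684,345,D+.0355)-A(734,291,D+.0355);print("pointer angle",np.arctan2(q[1],q[0]),"off",th+np.pi)
k=t+R@[-.03,-.088]
for yaw in np.arange(-3.2,3.2,.4):
    print(round(yaw,1),end=" ")
    try:
        j=r.solve_ik([*k,.2],down(yaw));print(None if j is None else np.round(j,2))
    except Exception as e: print(e)
```

```text
pose [ 0.5162 -0.1047] -0.1364 res mm [[0.0, -2.3], [-0.7, -1.1], [-1.6, -1.1], [-0.2, -3.4], [-1.4, -1.8], [-1.2, -2.2], [-0.7, 5.8], [5.7, 6.1]]
pose [ 0.517  -0.1025] -0.1261 res mm [[0.7, -0.5], [-0.6, 0.7], [-0.4, 0.6], [0.0, -0.8], [-0.1, 0.6], [0.4, -0.5]]
[ 0.47455703 -0.18782806] [ 0.47491435 -0.18456921  0.0935    ]
pointer angle 2.2943749505954907 off 3.0051622283742025
-3.2 [-0.53  0.37  1.65  0.    1.12 -2.04]
-2.8 [-0.53  0.37  1.65  0.    1.12 -2.44]
-2.4 [-0.53  0.37  1.65  0.    1.12 -2.84]
-2.0 [-0.53  0.37  1.65 -0.    1.12  3.04]
-1.6 [-0.53  0.37  1.65 -0.    1.12  2.64]
-1.2 [-0.53  0.37  1.65 -0.    1.12  2.24]
-0.8 [-0.53  0.37  1.65 -0.    1.12  1.84]
-0.4 [-0.53  0.37  1.65 -0.    1.12  1.44]
-0.0 [-0.53  0.37  1.65 -0.    1.12  1.04]
0.4 [-0.53  0.37  1.65 -0.    1.12  0.64]
0.8 [-0.53  0.37  1.65 -0.    1.12  0.24]
1.2 [-0.53  0.37  1.65 -0.    1.12 -0.16]
1.6 [-0.53  0.37  1.65  0.    1.12 -0.56]
2.0 [-0.53  0.37  1.65  0.    1.12 -0.96]
2.4 [-0.53  0.37  1.65  0.    1.12 -1.36]
2.8 [-0.53  0.37  1.65  0.    1.12 -1.76]
```

Run:
```python
from h import *
k=[.4761,-.1855]; a=-.84
r.reach([*k,.20],down(a)); command_gripper(.045,30)
print(r.move_straight([*k,.095],speed=.12,max_force=8)); st()
command_gripper(0,25); s=st()
for y in np.arange(a+.12,.15,.06):
    r.move_straight([*k,.095],down(y),speed=.05) if 0 else r.reach([*k,.095],down(y))
    s=st()
    if abs(s["torque"][2])>.5: print("stop at",y);break
p,d=optics.get_image("top");cv2.imwrite("pics/k1f.png",p[:,:,::-1])
```

```text
False
4.34 [ 0.4765 -0.1857  0.0956] [0.5 0.2 1. ] [ 0.    0.04 -0.05] 0.0448 0.0
4.73 [ 0.4771 -0.1857  0.0958] [3.4 0.9 4.1] [ 0.21 -0.47  0.03] 0.0115 31.7
4.98 [ 0.4773 -0.1856  0.0958] [4.2 2.3 4. ] [ 0.4  -0.69  0.01] 0.0115 31.7
5.23 [ 0.4774 -0.1855  0.0958] [4.7 3.6 2.7] [ 0.44 -0.78 -0.01] 0.0114 31.7
5.48 [ 0.4775 -0.1854  0.0958] [5.5 3.2 2.9] [ 0.58 -0.88  0.02] 0.0118 31.7
5.73 [ 0.4775 -0.1852  0.0958] [6.9 5.1 3.2] [ 0.57 -0.96  0.03] 0.0112 31.7
5.98 [ 0.4776 -0.1851  0.0958] [5.2 4.1 2.4] [ 0.73 -0.93  0.01] 0.0112 31.7
6.23 [ 0.4777 -0.185   0.0958] [6.6 4.3 2.9] [ 0.83 -1.05  0.01] 0.0111 31.7
6.48 [ 0.4777 -0.1849  0.0958] [5.8 6.6 2.6] [ 0.94 -1.12  0.01] 0.0117 31.7
6.73 [ 0.4778 -0.1848  0.0958] [6.5 6.2 2.7] [ 1.01 -1.13  0.03] 0.0115 31.7
6.98 [ 0.4778 -0.1847  0.0958] [6.8 7.9 3.5] [ 1.11 -1.2   0.02] 0.0113 31.7
7.23 [ 0.4778 -0.1845  0.0958] [7.4 7.2 3.5] [ 1.27 -1.23  0.08] 0.0115 31.7
7.48 [ 0.4779 -0.1844  0.0958] [8.3 8.1 3.7] [ 1.3  -1.17 -0.12] 0.0114 31.6
7.73 [ 0.4779 -0.1844  0.0958] [8.5 7.6 3.6] [ 1.3  -1.24 -1.02] 0.0111 43.3
stop at -0.05999999999999939
```

The knob stops hard at tool yaw of about −0.09, which matches the off direction. Next I'll release it and take the cover.

Run:
```python
from h import *
command_gripper(.045,30); s=st()
p=s["eef_pos"]
r.move_straight([p[0],p[1],.24],speed=.2)
g=[.517,.314]; a=-.115
r.reach([*g,.20],down(a))
im,d=optics.get_image("top");
print(r.move_straight([*g,.05],speed=.2,max_force=8),r.move_straight([*g,.031],speed=.05,max_force=8)); st()
command_gripper(0,80); st()
r.move_straight([*g,.16],speed=.15); s=st(); print(Ro.from_quat(s["eef_rot"]).as_matrix()[:,0])
i2,d2=optics.get_image("top"); i3,_=optics.get_image("scene")
a=cv2.resize(im[235:300,375:440],None,fx=6,fy=6,interpolation=cv2.INTER_CUBIC)
b=cv2.resize(i2[220:310,165:265],None,fx=4,fy=4,interpolation=cv2.INTER_CUBIC); c=i3[150:345,150:450]
H=np.zeros((600,800,3),np.uint8);H[:390,:390]=a;H[:360,400:800]=b;H[400:595,:300]=c
cv2.imwrite("pics/g1.png",H[:,:,::-1])
```

```text
8.2 [ 0.4758 -0.1856  0.0949] [ 0.2 -0.8  0.1] [-0.    0.03  0.05] 0.0447 0.0
False False
12.38 [0.5169 0.314  0.0307] [0.5 0.2 0. ] [-0.04 -0.02  0.03] 0.0445 0.0
12.78 [0.5173 0.3143 0.0316] [-0.8  0.6  4.3] [0.04 0.13 0.02] 0.0105 80.0
13.79 [0.5163 0.3137 0.1588] [-1.  -0.5 -1.3] [ 0.02 -0.02 -0.03] 0.0101 79.2
[ 0.99339114 -0.11476133 -0.00197101]
```

View pics/g1.png

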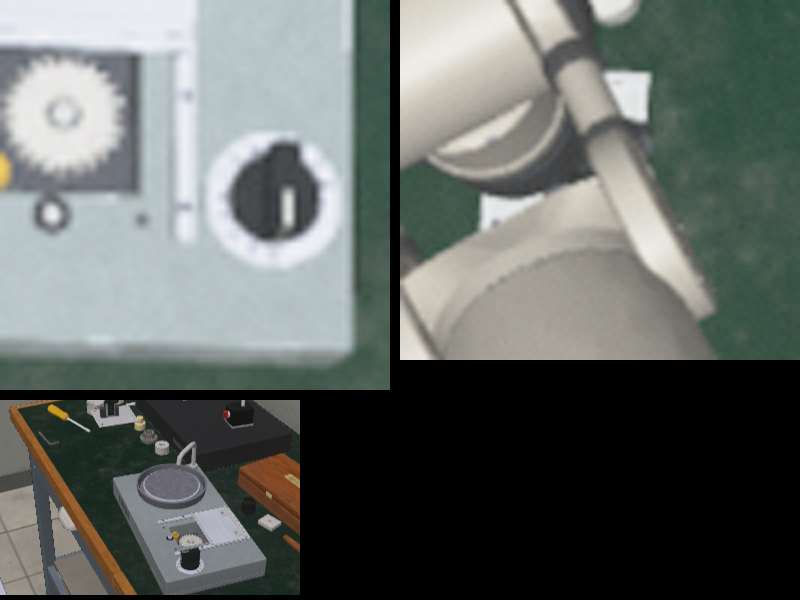

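The knob's pointer now points toward the robot, so it is at off. The cover is lifted, with its visible corners at about (640,75) and (480,215) moved outward as expected. Now I'll set it down short of the flap.

```bash
cat >> h.py <<'E'
S=np.array([.518,-.102]);TH=-.126
RS=np.array([[np.cos(TH),-np.sin(TH)],[np.sin(TH),np.cos(TH)]])
def W(x,y,z): return [*(S+RS@[x,y]),z]   # cover centre at seat (x,y) -> TCP
def sx(p): return RS.T@(p[:2]-S)*1e3
E
python3 - <<'E'
from h import *
s=r.read_state();p=s["eef_pos"]
r.move_straight([p[0],p[1],.21],speed=.2)
r.reach(W(-.047,0,.21),down(TH))
r.move_straight(W(-.047,0,.105),speed=.15);st()
print(r.move_straight(W(-.047,0,.085),speed=.02,max_force=12));s=st();print(sx(s["eef_pos"]))
i2,d2=optics.get_image("top"); i3,_=optics.get_image("scene")
a=cv2.resize(i2[200:300,350:440],None,fx=4.4,fy=4.4,interpolation=cv2.INTER_CUBIC)
b=cv2.resize(i3[220:350,260:420],None,fx=2.4,fy=2.4,interpolation=cv2.INTER_CUBIC)
H=np.zeros((440,780,3),np.uint8);H[:,:396]=a;H[:312,396:780]=b
cv2.imwrite("pics/p1.png",H[:,:,::-1])
E
```

```text
16.67 [ 0.472  -0.096   0.1056] [-1.   0.  -1.7] [-0.04 -0.03 -0.02] 0.0102 79.2
True
17.43 [ 0.4715 -0.0962  0.0896] [-0.1 -0.2  4.5] [0.01 0.1  0.  ] 0.0105 80.4
[-46.9027049   -0.05254095]
```

View pics/p1.png

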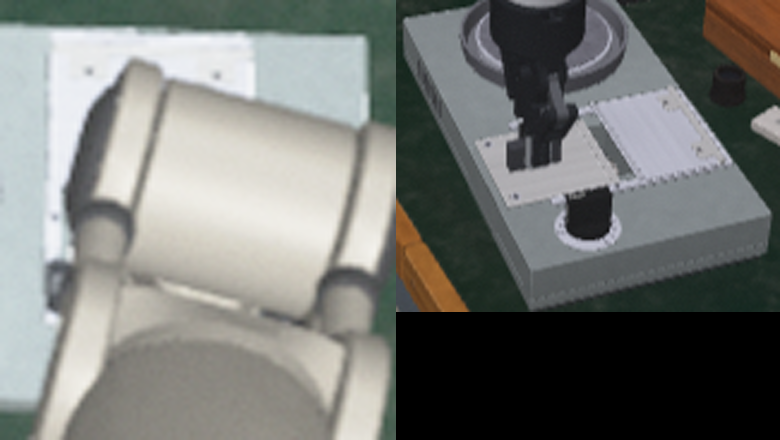

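The cover lies flat between the strips with a gap before the flap lip, and contact came at the expected height. Next I'll press lightly and slide it in, watching the forces.

Run:
```python
from h import *
z=.087
r.move_straight(W(-.047,0,z),speed=.02);s=st()
for x in list(np.arange(-.041,-.0145,.003))+list(np.arange(-.0125,-.002,.0015)):
    h=r.move_straight(W(x,0,z),speed=.03,max_force=15);s=st();print("   ",round(x*1e3,1),sx(s["eef_pos"]).round(1),(RS.T@s["contact_force"][:2]).round(1),h)
    if h or s["contact_force"][2]>35 or np.hypot(*s["contact_force"][:2])>18: break
```

```text
17.78 [ 0.4715 -0.0962  0.0895] [-8.6  2.1 30.3] [ 0.39  1.48 -0.04] 0.0103 83.8
17.99 [ 0.4717 -0.0962  0.0898] [-3.4  0.2  8.7] [-0.06  0.19 -0.06] 0.0104 80.8
    -41.0 [-46.7  -0.1] [-3.4 -0.2] True
```

Run:
```python
from h import *
z=.0883
r.move_straight(W(-.0467,0,z),speed=.02);s=st()
for x in list(np.arange(-.042,-.0145,.004))+list(np.arange(-.0125,-.004,.002)):
    h=r.move_straight(W(x,0,z),speed=.03,max_force=25);s=st();print("   ",round(x*1e3,1),sx(s["eef_pos"]).round(1),(RS.T@s["contact_force"][:2]).round(1),h)
    if h or s["contact_force"][2]>40 or np.hypot(*s["contact_force"][:2])>22: break
```

```text
18.24 [ 0.4716 -0.0962  0.0896] [-6.6  1.2 15.5] [ 0.12  0.64 -0.02] 0.0101 81.9
18.55 [ 0.475  -0.0965  0.0895] [-10.    1.9  19.8] [0.21 1.26 0.  ] 0.0103 82.5
    -42.0 [-43.3   0.1] [-10.1   0.6] False
18.83 [ 0.479  -0.0969  0.0895] [-11.2   1.7  20.3] [ 0.35  1.23 -0.04] 0.0103 82.4
    -38.0 [-39.3   0.2] [-11.3   0.2] False
19.12 [ 0.4829 -0.0973  0.0896] [-11.1   1.6  20.8] [ 0.3   1.23 -0.04] 0.0106 82.4
    -34.0 [-35.4   0.2] [-11.2   0.1] False
19.4 [ 0.4869 -0.0978  0.0896] [-10.6   2.1  19.9] [ 0.34  1.28 -0.05] 0.0104 82.4
    -30.0 [-31.4   0.2] [-10.8   0.8] False
19.68 [ 0.4909 -0.0983  0.0896] [-9.5  3.1 19.7] [ 0.36  1.23 -0.01] 0.0102 82.3
    -26.0 [-27.3   0.2] [-9.8  1.9] False
19.97 [ 0.4951 -0.0989  0.0896] [-9.3  2.3 18.9] [0.28 1.11 0.05] 0.0103 82.2
    -22.0 [-23.1   0.2] [-9.5  1.1] False
20.25 [ 0.4991 -0.0994  0.0896] [-10.    2.4  18.1] [ 0.32  1.09 -0.02] 0.0104 82.2
    -18.0 [-19.    0.2] [-10.2   1.2] False
20.58 [ 0.5047 -0.1002  0.0897] [-9.3  2.9 18.7] [ 0.38  1.07 -0.  ] 0.0106 82.1
    -12.5 [-13.4   0.1] [-9.6  1.7] False
20.83 [ 0.5062 -0.1004  0.0897] [-11.1   1.7  19.5] [0.27 1.34 0.02] 0.0105 82.4
    -10.5 [-11.9   0.1] [-11.3   0.3] False
21.08 [ 0.5063 -0.1003  0.0896] [-18.9   1.7  26.8] [0.2  2.44 0.03] 0.0101 83.4
    -8.5 [-11.8   0.2] [-19.   -0.7] False
21.33 [ 0.5064 -0.1004  0.0896] [-25.9   1.7  30.6] [0.15 3.34 0.01] 0.0103 84.2
    -6.5 [-11.7   0.2] [-25.9  -1.6] False
```

The slide was smooth and met a firm stop at the expected travel. I'll relax the push, keep a moderate downward press, and check.

Run:
```python
from h import *
r.move_straight(W(-.0105,0,.0882),speed=.02);r.hold(.5);s=st();print(sx(s["eef_pos"]),Ro.from_quat(s["eef_rot"]).as_matrix()[:,2].round(4),Ro.from_quat(s["eef_rot"]).as_matrix()[:,0].round(4))
i2,d2=optics.get_image("top"); i3,_=optics.get_image("scene")
a=cv2.resize(i2[195:300,350:440],None,fx=4,fy=4,interpolation=cv2.INTER_CUBIC)
b=cv2.resize(i3[230:340,290:420],None,fx=3.3,fy=3.3,interpolation=cv2.INTER_CUBIC)
H=np.zeros((420,360+b.shape[1],3),np.uint8);H[:,:360]=a;H[:b.shape[0],360:]=b
cv2.imwrite("pics/f1.png",H[:,:,::-1])
# flap height from depth: scene points
m=optics.camera_model("scene");_,d=optics.get_image("scene")
v,u=np.mgrid[200:360,250:450];X=np.linalg.solve(m["K"],np.stack([u.ravel(),v.ravel(),np.ones(u.size)]))*d[v.ravel(),u.ravel()]
P=(np.array(m["R"]).T@(X-np.array(m["t"])[:,None])).T
q=(P[:,:2]-S)@RS
for nm,x0,x1,y0,y1 in(("flap lip",.03,.045,-.045,.045),("flap far",.075,.1,-.045,.045),("cover near",-.045,-.035,-.04,.04),("cover fore",.012,.022,-.04,.04),("deck",-.08,-.055,-.04,.04)):
    k=(q[:,0]>x0)&(q[:,0]<x1)&(q[:,1]>y0)&(q[:,1]<y1)&(P[:,2]<.075)&(P[:,2]>.05);print(nm,k.sum(),np.median(P[k,2]).round(4),P[k,2].std().round(4))
```

```text
22.18 [ 0.5062 -0.1003  0.0896] [-11.4   2.1  20.6] [ 0.33  1.36 -0.02] 0.0103 82.3
[-11.89366527   0.1695999 ] [-0.0102  0.0015 -0.9999] [ 0.9922 -0.1242 -0.0103]
flap lip 154 0.066 0.0017
flap far 325 0.0664 0.0017
cover near 135 0.0619 0.0022
cover fore 72 0.0617 0.0018
deck 318 0.0587 0.0015
```

View pics/f1.png

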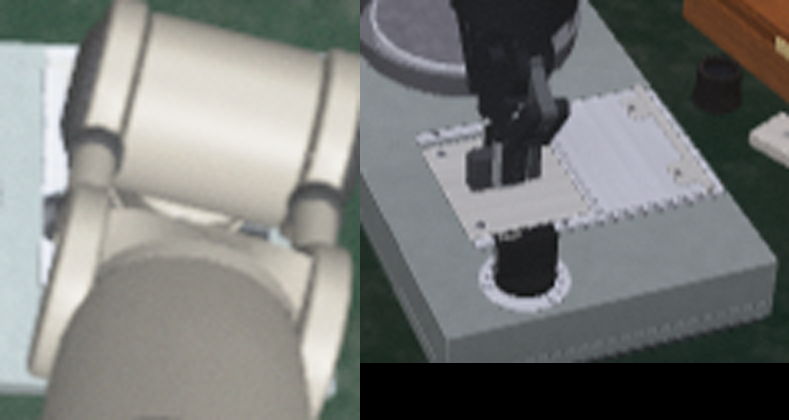

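The cover sits under the flap between the strips. Its depth readings are level (61.9 and 61.7 mm), the flap reads flat, and the downward press is 20 N. I'm handing it in.

```bash
python3 -c "
from h import *
print(r.finish_job());st()"
```

```text
the job is handed in; nothing more can be done
None
the job is handed in; nothing more can be done
```

I handed the job in with the knob at its off stop and the gear cover under the flap, home against the stop; the arm is still pressing it flat with about 20 N, though the judge returned no verdict.

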